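# Turn a stock carton label-up and slide it under the label reader

### The arm

A 6-joint arm with a two-finger parallel gripper is mounted at the origin on the work surface. World frame = base frame: x ahead of the robot, y to its left, z up, the work surface at z = 0. Lengths are in m, angles in rad, forces in N, time in s.
With the tool pointing down it reaches from about 0.275 to 0.975 m from the base axis. Payload 8.4 kg.
Tool frame: the origin (TCP) lies between the finger pads; the fingertips stand 11 mm ahead of it and the grasp point (between the pads) lies 8 mm behind it (ctrl.tip_extent is the distance from the TCP to the fingertips, in m); z points along the fingers, y is the line along which they close (so a half turn about z gives the same grasp; the last joint's range is limited). The gripper opens to 92 mm and grips with 3 to 60 N. Pads are 20 mm wide; open, the fingers measure 128 mm over their backs; the gripper's body (75 mm by 189 mm) begins 69 mm behind the grasp point.
Start: joints at [-1.15, 0.353, 1.633, -0, 1.155, -0.002], TCP at [0.256, -0.57, 0.226] pointing down, gripper open.
Joint ranges: [-2.63, 2.63], [-0.92, 2.1], [0.06, 2.66], [-1.3, 4.44], [0, 2.69], [-3.02, 3.02]. Speed limits (rad/s): [2.22, 2.22, 2.79, 3.14, 3.14, 3.14].

### API

Orientations are given as a unit quaternion [x, y, z, w].
In Python, from plant import ctrl gives the robot as it stands.
- The arm moves only by the shell command python3 -m jog 'ROWS' [OPENING] [FORCE]. ROWS is JSON, a list that holds one entry, the list of rows, each a list of 6 numbers: the shift along the tool's x, y, z in m, then the turn, a rotation vector about the tool's x, y, z in degrees. A call has 1 to 8 rows; each row shifts and turns the commanded pose from where the row before left it, along the tool's axes as they then stand; what a row does not reach is not made up. A row lasts 1/10 s, in which the tool goes at most 50 mm and 8.59 degrees, less where a joint would pass 70% of its speed; a pose out of reach is approached as far as the arm can. A call with a gripper value outside its range is refused whole. OPENING is the finger opening in m, from 0 to 0.0919, set as the call begins (- or left out, the last holds). The fingers move at their own pace and stop on an object; FORCE is the grip in N (left out, the last holds). Time passes only in rows, so rows that do not move let the fingers close. It gives the time, the measured TCP pose, the force, the opening and the grip force at its end, in the units of the state.
- ctrl.state(): the state, without advancing time (a new reading comes with each control period).
- ctrl.grab_frame(name): name is "scene" or "top" or "wrist"; returns (picture, depth): 420x560x3 uint8, red, green, blue; 420x560 float32, m along the optical axis (not along the pixel's ray), 0 where there is no reading.
- ctrl.camera_params(name): a dict with "mtx" (3x3 intrinsics, pixels), "extrinsics" (4x4, takes a point from world to camera coordinates). Camera axes: x right, y down, z forward; pixel columns grow to the right and rows downward; lengths in m; the calibration is good to about 2 mm. The wrist camera is an equidistant fisheye: a pixel r from the principal point sees the ray r / f radians off the axis. A picture is of the moment at which its call begins: read the wrist's pose just before it. camera_params takes no time and is no camera call; for the wrist camera it gives the pose at the moment of the call.
- ctrl.hand_in(): hands the job in; it is judged then, once.
Trained networks look in the newest picture that a camera, given by its name, has taken for a name from the list of things; names that differ only in an ending like _2 or _b are one class to them, and where a whole thing is asked for, a point or a joint stands for the part that bears it (a point fixed in the world has none). Each returns a list of dicts, best first, with "p" (0 to 1); they miss things now and then, are a little off and sometimes report something else, mostly with a low value. They report only what shows in the picture. A call takes as long as a camera call. They do not tell look-alikes from the thing itself.
- ctrl.search_frame(camera, target): "extent" ([centre column, centre row, width, height] in pixels, round what is visible of it).
The state is a dict: "clock": time; "qpos": joint angles; "dq": joint speeds; "joint_torque": joint torques, N m; "tcp_pos": TCP position; "orientation": TCP orientation; "wrist_force": force on the tool from outside, world axes, zero at the start; "wrist_torque": the same for the moment, N m; "finger_gap": opening from 0.0 (shut) to 1.0 (fully open); "gripper_force": force on a finger pad.
Only numpy, scipy, OpenCV 4.12 (cv2) and the standard library are available. Lean on these libraries where they do the work, as an engineer would, in place of code of your own. Each camera call takes 0.05 s, during which the arm holds its last target. There are 200 camera calls.

### The job

The small closed cardboard carton lies with its shipping label underneath. Tip it over its bottom edges on the bench, a quarter turn at a time (let it rest on its side in between, and keep it on or close to the bench: do not lift it high), until the label is on top; then slide it under the overhanging head of the label reader, flat and square against the low back stop and midway between the two white side lines, and let go. Leave the blue bin, the tape roll and the brass fitting where they are.

Things in the scene. Friction and masses are not known exactly. Their poses are not given: they have to be found in the camera images.
- carton: rigid cardboard carton, 62 (own x) x 90 (y) x 90 mm (z), 0.28 to 0.56 kg, left or right of the middle, own x pointing roughly ahead. Origin: its centre, 45 mm above the bench at start and end. White label on the own -z face, underneath at the start; only a brown seam on the +z face. Each quarter turn over an edge along own x moves the centre 90 mm; the middle of the bench is free for two.
- station: fixed label reader on the bench ahead of the robot: back stop, post and overhanging head. Origin on the bench at the centre of the bay below the head; own x points from the open (robot) side to the back stop, own z up. The bay is bare bench (no step), marked by flat white lines: two sides at own y = +52 and -52 mm, near side at own x = -37 mm.
- bay (a point): the centre of the bay on the bench, axes as the station's. A carton in its place has its 62 mm side along this x and a 90 mm side along this y, its centre above this point (its far face then within 1 mm of the stop).
- stop (a point): middle of the foot of the back stop's flat front face, 32 mm beyond the bay's centre. The stop is an aluminium bar 160 mm wide and 35 mm high. The post, 34 mm wide, stands 49 mm behind this face.
- head (a point): middle of the underside's near edge of the grey reader head, 157 mm above the bench, axes as the station's. From here the head runs 86 mm along x, 50 mm to either side in y and 60 mm up. It juts out 10 mm towards the robot beyond the near face of a carton in its place, so a tool pushing the carton home must lean back towards the robot.
- bin: open blue plastic stock bin, 150 mm (own x) by 100 mm (own y), 75 mm high, with brass parts; origin at the centre of its underside; it stands on the other side from the carton and must stay put
- tape: thick cardboard tape roll lying flat, 100 mm across, 48 mm high; origin at the centre of its underside; must stay put
- fitting: upright round brass pipe fitting, 72 mm across its base, 66 mm high; origin at the centre of its underside; must stay put
There are look-alikes about, which are no part of the job. Leave any red or turquoise look-alike of the carton alone.

How it is judged:
On the way, in this order (a step that is already met when the one before it is completed fails the run):
1. the carton rests on the bench on a side, a quarter turn from the start, label facing sideways (angle between carton's own z axis and vertical between 1.47 and 1.67 rad and height (world z) of carton below 0.052 m and linear speed of carton below 0.03 m/s), for 0.2 s.
2. the carton rests on the bench with the label on top (angle between carton's own z axis and vertical above 3.04 rad and height (world z) of carton below 0.052 m and linear speed of carton below 0.03 m/s), for 0.2 s.
At the end, for the whole second after the job is handed in: the carton lies at rest flat on the bench with its label on top, its far face against the back stop (centre within 7 mm of the bay's centre along the bay's x), centred between the side lines within 15 mm and square to the stop within 0.09 rad, released (angle between carton's own z axis and vertical above 3.06 rad and height (world z) of carton below 0.05 m and x of carton in the frame of bay between -0.007 and 0.007 m and y of carton in the frame of bay between -0.015 and 0.015 m and angle between the x axis of carton and the x axis of bay, either way round below 0.09 rad and linear speed of carton below 0.01 m/s); the robot touches nothing.
It fails at once if the carton is lifted high off the bench (centre more than 88 mm above the bench; tipping over an edge takes it to 64 mm) (height (world z) of carton above 0.088 m).
It fails at once if the bin is moved by more than 20 mm (distance of bin from where it was at the start of the episode above 0.02 m).
It fails at once if the tape roll is moved by more than 20 mm (distance of tape from where it was at the start of the episode above 0.02 m).
It fails at once if the fitting is moved by more than 20 mm (distance of fitting from where it was at the start of the episode above 0.02 m).
It also fails if it takes over 72 s, if anything falls off the work surface, if the arm or the gripper's body presses on something with over 40 N, if the wrist force passes 120 N, or if a joint passes its speed limit or range.

## Working session

There is one attempt and no reset: what is moved stays moved. The work goes in short steps, Python scripts to look and compute and a shell command to move; the robot and the scene stay as the last step left them, time stands still between calls to the robot, and variables do not carry over. Pictures are saved under pics/ and viewed, at most 10 in all, crops included, and the job is handed in when it is done.

```bash
ls; mkdir -p pics; python3 - <<'E'
from plant import ctrl
import cv2,numpy as np
s=ctrl.state();print(s['clock'],s['tcp_pos'],s['orientation'])
ims=[]
for n in ["scene","top"]:
    im,d=ctrl.grab_frame(n);np.savez(f'{n}.npz',im=im,d=d);cv2.imwrite(f'pics/{n}0.png',im[...,::-1])
    p=ctrl.camera_params(n);print(n,p['mtx'].tolist(),np.round(p['extrinsics'],3).tolist())
    for t in ["carton","station","bin","tape","fitting"]:
        print(t,[(np.round(r['extent']).astype(int).tolist(),round(r['p'],2)) for r in ctrl.search_frame(n,t)])
print(ctrl.state()['clock'])
E
```

```text
pics
0.0 [ 0.25626034 -0.56951218  0.22487054] [ 9.77738739e-01  2.09824887e-01 -1.34330841e-04 -6.76651838e-04]
scene [[461.21187184302266, 0.0, 278.3794258981197], [0.0, 461.21187184302266, 203.21648478964116], [0.0, 0.0, 1.0]] [[-0.663, 0.748, -0.014, 0.388], [0.583, 0.505, -0.637, -0.242], [-0.469, -0.43, -0.771, 1.549], [0.0, 0.0, 0.0, 1.0]]
carton [([245, 172, 36, 48], 0.85), ([213, 210, 44, 50], 0.78), ([294, 160, 35, 42], 0.75), ([221, 137, 29, 43], 0.73)]
station [([259, 253, 70, 112], 0.87)]
bin [([375, 258, 66, 75], 0.59), ([258, 254, 73, 109], 0.32)]
tape [([356, 352, 46, 53], 0.61)]
fitting [([176, 189, 27, 30], 0.62)]
top [[397.54698569278753, 0.0, 288.6792433311597], [0.0, 397.54698569278753, 206.3566363244296], [0.0, 0.0, 1.0]] [[0.026, -0.999, -0.027, -0.013], [-0.998, -0.024, -0.059, 0.527], [0.058, 0.029, -0.998, 0.957], [0.0, 0.0, 0.0, 1.0]]
carton [([382, 224, 48, 34], 0.76), ([354, 282, 46, 29], 0.74), ([369, 156, 35, 48], 0.67), ([455, 250, 58, 40], 0.56)]
station [([276, 125, 69, 92], 0.75)]
bin [([190, 223, 58, 67], 0.81)]
tape [([430, 155, 38, 36], 0.7), ([151, 129, 45, 48], 0.66)]
fitting [([431, 156, 35, 37], 0.83)]
0.6
```

View pics/top0.png

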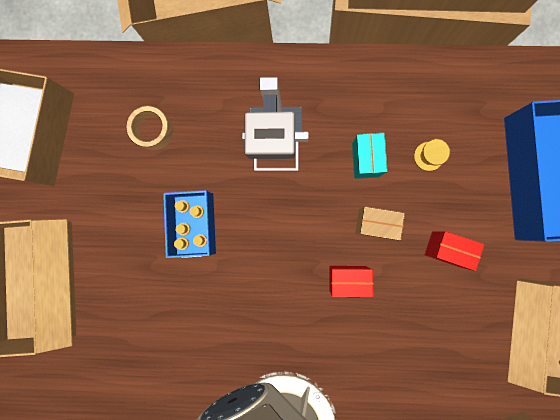

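View pics/scene0.png

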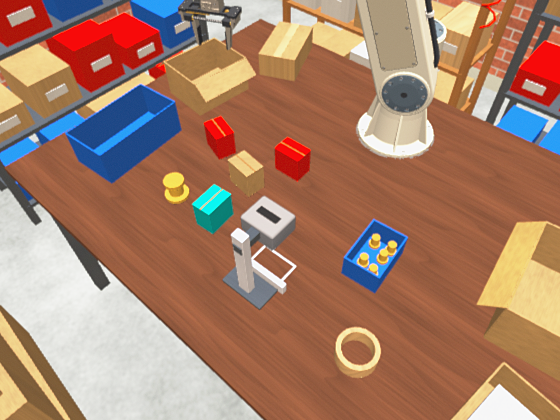

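The top view shows these candidates for the carton:
- the brown box with a seam at (382,224)
- the turquoise box at (371,154)
- a red box at (352,282)
- a red box at (460,250)

The brown one matches the description. The reader is at (272,130), the bin at (189,224), the tape at (149,126) and the fitting at (433,154).

```bash
cat > h.py <<'E'
from plant import ctrl
import numpy as np,cv2
from scipy.spatial.transform import Rotation as R
def cloud(n,d):
    p=ctrl.camera_params(n);K=p['mtx'];T=np.linalg.inv(p['extrinsics'])
    v,u=np.indices(d.shape);P=np.stack([(u-K[0,2])/K[0,0]*d,(v-K[1,2])/K[1,1]*d,d],-1)
    return P@T[:3,:3].T+T[:3,3]
def rect(P,m):
    (c,s,a)=cv2.minAreaRect((P[m][:,:2]*1000).astype(np.float32));return np.round(c,1),np.round(s,1),round(a,2),round(float(np.median(P[m][:,2])),4),int(m.sum())
def hsv(im): return cv2.cvtColor(im,cv2.COLOR_RGB2HSV)
E
python3 - <<'E'
from h import *
for n in ["top","scene"]:
    z=np.load(n+'.npz');im,d=z['im'],z['d'];P=cloud(n,d);X,Y,Z=np.moveaxis(P,-1,0);h=hsv(im)
    v=d>0
    print(n)
    near=lambda x,y,r:(abs(X-x)<r)&(abs(Y-y)<r)&v
    u0,v0=(382,224) if n=="top" else (245,172)
    c=P[v0,u0];print('carton px',c.round(3))
    m=near(c[0],c[1],.09)&(abs(Z-.09)<.006)&(h[...,0]<25);print('carton top',rect(P,m))
    u0,v0=(255,148) if n=="top" else (268,212)
    c=P[v0,u0];print('head px',c.round(3))
    m=near(c[0],c[1],.12)&(abs(Z-.217)<.008);print('head',rect(P,m))
    m=near(c[0],c[1],.15)&(abs(Z-.035)<.004)&(h[...,1]<60)&(h[...,2]>150);print('stop top',rect(P,m))
    m=near(c[0],c[1],.15)&(abs(Z)<.006)&(h[...,1]<60)&(h[...,2]>180);print('lines',rect(P,m))
    for k,(u0,v0) in (dict(bin=(189,224),tape=(150,128),fit=(433,154),red1=(352,282),red2=(460,250),turq=(371,154)) if n=="top" else {}).items():
        c=P[v0,u0];m=near(c[0],c[1],.1)&(Z>.03)&(Z<.11);print(k,rect(P,m))
im=np.load('top.npz')['im'];sc=np.load('scene.npz')['im']
a=cv2.resize(im[180:270,330:450],None,fx=3.3,fy=3.3,interpolation=2);b=cv2.resize(sc[130:220,190:310],None,fx=3.3,fy=3.3,interpolation=2)
cv2.imwrite('pics/crop1.png',np.hstack([a,b])[...,::-1])
E
```

```text
top
carton px [ 0.488 -0.212  0.089]
carton top (array([ 490. , -211.9]), array([90.3, 61.9]), 82.43, 0.0897, 1118)
head px [0.628 0.063 0.216]
head (array([678.8,  37.7]), array([123. ,  99.4]), 1.37, 0.2143, 2179)
stop top (array([698.6,  38.4]), array([ 15.9, 158. ]), 0.81, 0.034, 95)
lines (array([644.6,  11.9]), array([ 71.7, 161.3]), 27.24, 0.0003, 211)
bin (array([475.9, 235. ]), array([152.7, 102. ]), 4.79, 0.0559, 1636)
tape (array([711. , 347.7]), array([100.1,  97.7]), 46.02, 0.0462, 743)
fit (array([ 659. , -338.8]), array([58.9, 59.7]), 65.27, 0.0656, 567)
red1 (array([ 376.7, -182.6]), array([ 95.5, 190.5]), 30.27, 0.0897, 1293)
red2 (array([ 433.1, -383.6]), array([92. , 62.1]), 72.23, 0.0895, 1423)
turq (array([ 648.2, -185.9]), array([91.6, 62.7]), 4.39, 0.0892, 1303)
scene
carton px [ 0.52  -0.184  0.091]
carton top (array([ 494. , -208.8]), array([93.6, 64.3]), 81.36, 0.0903, 514)
head px [0.655 0.034 0.216]
head (array([695.1,  40.8]), array([148. , 101.1]), 0.86, 0.2151, 1410)
stop top (array([729.3,  65. ]), array([ 74.3, 114.1]), 0.86, 0.035, 264)
lines (array([649.4,  -4.2]), array([ 62.3, 223.3]), 1.29, 0.0005, 233)
```

View pics/crop1.png

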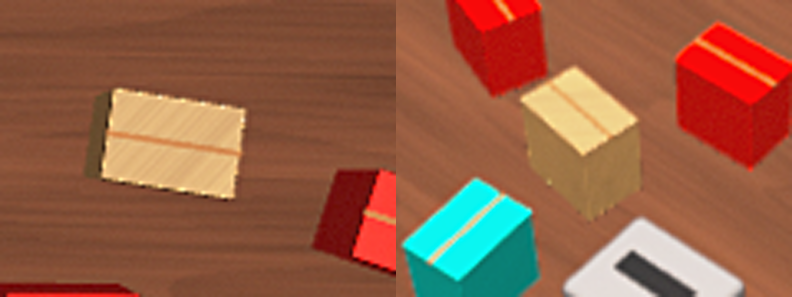

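The crop confirms it: the plain brown carton with the brown seam on top, and reds and turquoise are only neighbours. It measures (0.490, -0.212) with yaw -7.6°. The bay is at about (0.6585, 0.038) with yaw about 1°. I'll pinch it across its 62 mm side with the tool leaned 45°, then roll it to the left.

```bash
cat >> h.py <<'E'
def tool(yaw,lean,back=0):
    """tool y along heading yaw (deg), leaned about tool y by lean, then about tool x by back"""
    y=np.radians(yaw);Y=np.array([np.cos(y),np.sin(y),0]);Zt=np.array([0,0,-1.]);X=np.cross(Y,Zt)
    return R.from_matrix(np.stack([X,Y,Zt],1))*R.from_rotvec([0,lean,0],degrees=True)*R.from_rotvec([back,0,0],degrees=True)
def rel(pos,rot):
    s=ctrl.state();q=R.from_quat(s['orientation'])
    print('t',s['clock'],'tcp',np.round(s['tcp_pos'],4),'shift',np.round(q.inv().apply(np.array(pos)-s['tcp_pos'])*1000,1),'rot',np.round((q.inv()*rot).as_rotvec(degrees=True),2))
E
python3 - <<'E'
from h import *
rel([.48,-.286,.26],tool(-7.6,0))
E
python3 -m jog '[[[0,0,0,0,0,0]]]' 0.0919 40
```

```text
t 0.6 tcp [ 0.2564 -0.57    0.2256] shift [ 320.4 -167.3  -34.4] rot [  0.     0.   -58.18]
clock: 0.7
tcp_pos: [0.2565, -0.57, 0.2256]
orientation: [0.978, 0.21, 0.0, 0.0]
wrist_force: [0.4, -0.2, 0.1]
finger_gap: 0.995
gripper_force: 0.0
```

```bash
for i in 1; do python3 -m jog '[[[0.025,-0.013,-0.003,0,0,0],[0.025,-0.013,-0.003,0,0,0],[0.025,-0.013,-0.003,0,0,0],[0.025,-0.013,-0.003,0,0,0],[0.025,-0.013,-0.003,0,0,0],[0.025,-0.013,-0.003,0,0,0],[0.025,-0.013,-0.003,0,0,0],[0.025,-0.013,-0.003,0,0,0]]]'; done
python3 -m jog '[[[0.025,-0.013,-0.003,0,0,0],[0.025,-0.013,-0.003,0,0,0],[0.025,-0.013,-0.003,0,0,0],[0.025,-0.013,-0.003,0,0,0],[0.02,-0.011,0,0,0,0],[0,0,0,0,0,0]]]'
python3 -m jog '[[[0,0,0,0,0,-7.3],[0,0,0,0,0,-7.3],[0,0,0,0,0,-7.3],[0,0,0,0,0,-7.3],[0,0,0,0,0,-7.3],[0,0,0,0,0,-7.3],[0,0,0,0,0,-7.2],[0,0,0,0,0,-7.2]]]'
python3 -m jog '[[[0,0,0,0,7.5,0],[0,0,0,0,7.5,0],[0,0,0,0,7.5,0],[0,0,0,0,7.5,0],[0,0,0,0,7.5,0],[0,0,0,0,7.5,0],[0,0,0,0,0,0]]]'
python3 - <<'E'
from h import *
rel([.480,-.286,.119],tool(-7.6,45)); print(np.round(ctrl.state()['qpos'],2))
E
```

```text
clock: 1.5
tcp_pos: [0.3968, -0.3921, 0.2498]
orientation: [0.978, 0.21, 0.0, 0.0]
wrist_force: [-0.0, -0.6, 0.7]
finger_gap: 1.003
gripper_force: 0.0
clock: 2.1
tcp_pos: [0.4811, -0.2846, 0.2618]
orientation: [0.977, 0.211, 0.0, -0.0]
wrist_force: [0.5, -0.4, 0.5]
finger_gap: 1.001
gripper_force: 0.0
clock: 2.9
tcp_pos: [0.4792, -0.2871, 0.2616]
orientation: [0.751, 0.661, -0.0, -0.0]
wrist_force: [0.2, -0.2, -1.0]
finger_gap: 1.0
gripper_force: 0.0
clock: 3.6
tcp_pos: [0.4781, -0.2883, 0.2585]
orientation: [0.696, 0.606, 0.289, -0.255]
wrist_force: [0.0, 0.3, -0.5]
finger_gap: 0.995
gripper_force: 0.0
t 3.6 tcp [ 0.4781 -0.2883  0.2585] shift [-97.4   2.1  99.9] rot [-0.03 -0.3  -0.28]
[-0.88  0.53  1.53  0.55  1.67 -0.85]
```

```bash
python3 -m jog '[[[-0.02,0,0.02,0,0,0],[-0.02,0,0.02,0,0,0],[-0.02,0,0.02,0,0,0],[-0.02,0.001,0.02,0,0,0],[-0.017,0.001,0.02,0,0,0],[0,0,0,0,0,0],[0,0,0,0,0,0]]]'
python3 - <<'E'
from h import *
C=np.array([.490,-.212,.045]);t=tool(-7.6,45);z=t.as_matrix()[:,2]
rel(C-.105*z,t);rel(C-.005*z,t)
E
```

```text
clock: 4.3
tcp_pos: [0.4821, -0.2846, 0.1232]
orientation: [0.695, 0.609, 0.287, -0.252]
wrist_force: [0.2, -0.3, 0.4]
finger_gap: 0.999
gripper_force: 0.0
t 4.3 tcp [ 0.4821 -0.2846  0.1232] shift [-3.7 -1.8  1.9] rot [-0.03  0.09  0.05]
t 4.3 tcp [ 0.4821 -0.2846  0.1232] shift [ -3.5  -1.7 101.9] rot [-0.03  0.09  0.05]
```

```bash
python3 -m jog '[[[-0.0035,-0.0015,0.012,0,0,0],[0,0,0.018,0,0,0],[0,0,0.018,0,0,0],[0,0,0.018,0,0,0],[0,0,0.018,0,0,0],[0,0,0.018,0,0,0],[0,0,0,0,0,0]]]'
python3 -m jog '[[[0,0,0,0,0,0],[0,0,0,0,0,0],[0,0,0,0,0,0],[0,0,0,0,0,0],[0,0,0,0,0,0],[0,0,0,0,0,0]]]' 0.05 40
python3 - <<'E'
from h import *
C=np.array([.490,-.212,.045]);t=tool(-7.6,45);z=t.as_matrix()[:,2]
rel(C-.005*z,t)
E
```

```text
clock: 5.0
tcp_pos: [0.4891, -0.2136, 0.0473]
orientation: [0.695, 0.609, 0.287, -0.253]
wrist_force: [0.3, 0.6, -0.2]
finger_gap: 0.998
gripper_force: 0.0
clock: 5.6
tcp_pos: [0.4902, -0.2161, 0.0482]
orientation: [0.695, 0.609, 0.288, -0.251]
wrist_force: [1.6, -3.8, 5.1]
finger_gap: 0.674
gripper_force: 40.0
t 5.6 tcp [ 0.4902 -0.2161  0.0482] shift [ 0.6 -0.8  0.1] rot [0.06 0.04 0.04]
```

```bash
python3 -m jog '[[[0.003,0,-0.003,0,0,0],[0.009,0,0.0006,0,-7.5,0],[0.009,0,0.0006,0,-7.5,0],[0.009,0,0.0006,0,-7.5,0],[0.009,0,0.0006,0,-7.5,0],[0.009,0,0.0006,0,-7.5,0],[0.009,0,0.0006,0,-7.5,0],[0,0,0,0,0,0]]]'
python3 - <<'E'
from h import *
t=tool(-7.6,0);rel(np.array([.490,-.212,.045]),t);s=ctrl.state();print(s['qpos'].round(2) if hasattr(s['qpos'],'round') else s['qpos'],s['wrist_force'])
E
```

```text
clock: 6.4
tcp_pos: [0.4957, -0.1635, 0.0724]
orientation: [0.751, 0.66, -0.001, 0.001]
wrist_force: [0.3, 0.8, -2.9]
finger_gap: 0.678
gripper_force: 40.0
t 6.4 tcp [ 0.4957 -0.1635  0.0724] shift [-48.8   0.5  27.5] rot [-0.05  0.17  0.27]
[-0.32  0.4   1.97 -0.    0.77 -0.19] [ 0.31038719  0.76315717 -2.89650309]
```

```bash
python3 -m jog '[[[0.009,0,0.0006,0,-7.5,0],[0.009,0,0.0006,0,-7.5,0],[0.009,0,0.0006,0,-7.5,0],[0.009,0,0.0006,0,-7.5,0],[0.009,0,0.0006,0,-7.5,0],[0.009,0,0.0006,0,-7.5,0],[0,0,0,0,0,0],[0,0,0,0,0,0]]]'
python3 - <<'E'
from h import *
t=tool(-7.6,-45);z=t.as_matrix()[:,2]
rel(np.array([.505,-.06,.045])-.005*z,t);s=ctrl.state();print(np.round(s['qpos'],2))
im,d=ctrl.grab_frame("scene");cv2.imwrite('pics/s1.png',cv2.resize(im[100:300,150:350],None,fx=3,fy=3)[...,::-1])
E
```

```text
clock: 7.2
tcp_pos: [0.5004, -0.1198, 0.0511]
orientation: [0.698, 0.614, -0.28, 0.239]
wrist_force: [-0.5, -0.3, -3.5]
finger_gap: 0.673
gripper_force: 40.0
t 7.2 tcp [ 0.5004 -0.1198  0.0511] shift [ 48.   -3.3 -41.5] rot [-0.45 -1.8   0.45]
[ 0.21  0.63  1.95 -0.83  1.06  0.94]
```

View pics/s1.png

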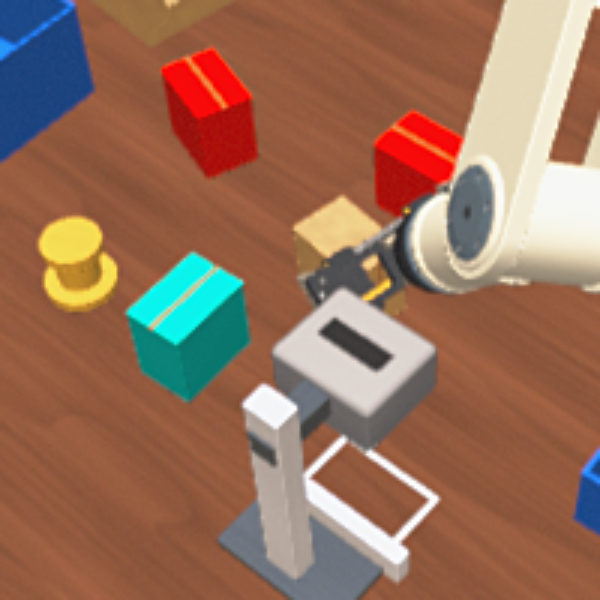

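The carton has made its quarter turn in the grip, seen at about (340,250) in the crop, and it is clear of the reds. Next I carry it left near the bench, set it down and release.

```bash
python3 -m jog '[[[0.01,-0.0005,-0.01,0,-1.8,0],[0.01,-0.0005,-0.01,-0.4,0,0.4],[0.01,-0.001,-0.01,0,0,0],[0.01,-0.001,-0.01,0,0,0],[0.004,0,-0.002,0,0,0],[0,0,0,0,0,0],[0,0,0,0,0,0]]]'
python3 - <<'E'
from h import *
t=tool(-7.6,-45);z=t.as_matrix()[:,2]
rel(np.array([.505,-.06,.045])-.005*z,t);s=ctrl.state();print(np.round(s['wrist_force'],1))
E
```

```text
clock: 7.95
tcp_pos: [0.5062, -0.0596, 0.0515]
orientation: [0.696, 0.608, -0.287, 0.254]
wrist_force: [-0.1, -0.6, -3.3]
finger_gap: 0.673
gripper_force: 40.0
t 7.95 tcp [ 0.5062 -0.0596  0.0515] shift [ 4.2 -1.1  0. ] rot [ 0.18  0.04 -0.2 ]
[-0.1 -0.6 -3.3]
```

```bash
python3 -m jog '[[[0.001,0,0.001,0,0,0],[0.001,0,0.001,0,0,0],[0.0005,0,0.0005,0,0,0],[0,0,0,0,0,0],[0,0,0,0,0,0],[0,0,0,0,0,0]]]'
python3 -m jog '[[[0,0,0,0,0,0],[0,0,0,0,0,0],[0,0,0,0,0,0],[0,0,0,0,0,0],[0,0,0,0,0,0],[0,0,0,0,0,0]]]' 0.0919
python3 - <<'E'
from h import *
t=tool(-7.6,-45);z=t.as_matrix()[:,2]
s=ctrl.state();print(np.array(s['tcp_pos'])+.005*z)
E
```

```text
clock: 8.55
tcp_pos: [0.5063, -0.0599, 0.0496]
orientation: [0.696, 0.607, -0.287, 0.255]
wrist_force: [-1.8, 4.3, 14.2]
finger_gap: 0.674
gripper_force: 40.0
clock: 9.15
tcp_pos: [0.5063, -0.0595, 0.0479]
orientation: [0.696, 0.608, -0.287, 0.254]
wrist_force: [0.1, -0.1, 0.5]
finger_gap: 1.002
gripper_force: 0.0
[ 0.50583165 -0.06296984  0.04437683]
```

```bash
python3 -m jog '[[[0,0,-0.017,0,0,0],[0,0,-0.017,0,0,0],[0,0,-0.017,0,0,0],[0,0,-0.017,0,0,0],[0,0,-0.017,0,0,0],[0,0,-0.017,0,0,0],[0,0,0,0,0,0]]]'
python3 -m jog '[[[-0.0146,0,0.001,0,8,0],[-0.0146,0,0.001,0,8,0],[-0.0146,0,0.001,0,8,0],[-0.0146,0,0.001,0,8,0],[-0.0146,0,0.001,0,8,0],[0,0,0,0,0,0]]]'
python3 -m jog '[[[-0.0146,0,0.001,0,8,0],[-0.0146,0,0.001,0,8,0],[-0.0146,0,0.001,0,8,0],[-0.0146,0,0.001,0,8,0],[-0.0146,0,0.001,0,8,0],[0,0,0,0,0,0]]]'
python3 - <<'E'
from h import *
im,d=ctrl.grab_frame("scene");P=cloud("scene",d);X,Y,Z=np.moveaxis(P,-1,0);h=hsv(im)
m=(abs(Z-.09)<.008)&(abs(X-.51)<.1)&(abs(Y+.06)<.1)&(h[...,0]>10)&(h[...,0]<25)&(h[...,2]>120)&(h[...,1]>50)&(d>0);print(rect(P,m))
n=(abs(Z-.09)<.006)&(abs(X-.37)<.06)&(abs(Y+.14)<.12)&((h[...,0]<7)|(h[...,0]>173))&(h[...,1]>190)&(d>0);print('red1',rect(P,n),P[n].min(0),P[n].max(0))
t=tool(-7.6,35);z=t.as_matrix()[:,2];C=np.array([.506,-.063,.045])
rel(C-.015*z,t)
cv2.imwrite('pics/s2.png',cv2.resize(im[100:300,150:350],None,fx=3,fy=3)[...,::-1])
E
```

```text
clock: 9.85
tcp_pos: [0.5138, 0.0142, 0.1217]
orientation: [0.696, 0.608, -0.287, 0.253]
wrist_force: [-13.9, 5.4, 4.3]
finger_gap: 1.0
gripper_force: 0.0
clock: 10.45
tcp_pos: [0.5073, -0.0557, 0.1532]
orientation: [0.753, 0.656, -0.028, 0.031]
wrist_force: [-0.1, 0.9, -0.4]
finger_gap: 1.002
gripper_force: 0.0
clock: 11.05
tcp_pos: [0.4967, -0.122, 0.1301]
orientation: [0.719, 0.627, 0.225, -0.197]
wrist_force: [0.2, -0.1, 0.1]
finger_gap: 1.001
gripper_force: 0.0
(array([508.5, -60.2]), array([94.5, 65.4]), 84.09, 0.0901, 613)
red1 (array([ 359.2, -143.8]), array([67.9, 92.9]), 2.13, 0.0898, 373) [ 0.32514834 -0.19048162  0.08402813] [ 0.39285726 -0.09687167  0.09593922]
t 11.1 tcp [ 0.4969 -0.1209  0.1309] shift [-0.6  1.3 89. ] rot [ 0.03  0.45 -0.16]
```

View pics/s2.png

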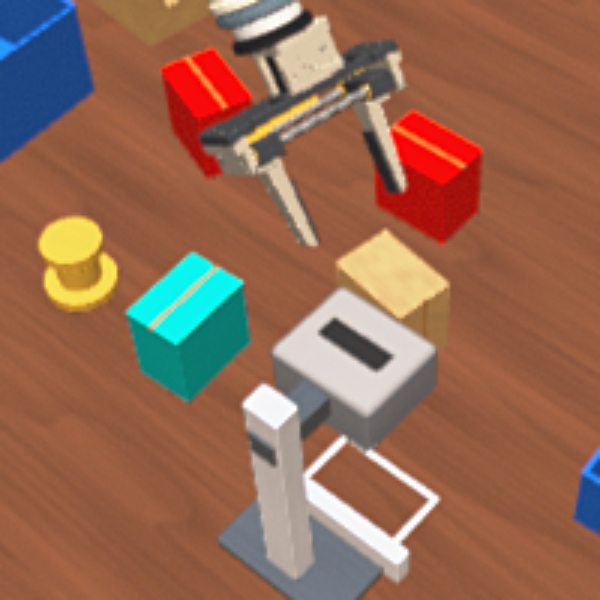

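The gripper is now leaned over the carton's right side. The carton rests on its side at (390,280), with the brown seam on its left face, so the label faces right. Next comes the approach and grip.

```bash
python3 -m jog '[[[0,0.001,0.015,0,0,0],[0,0,0.015,0,0.4,0],[0,0,0.015,0,0,0],[0,0,0.015,0,0,0],[0,0,0.015,0,0,0],[0,0,0.014,0,0,0],[0,0,0,0,0,0]]]'
python3 -m jog '[[[0,0,0,0,0,0],[0,0,0,0,0,0],[0,0,0,0,0,0],[0,0,0,0,0,0],[0,0,0,0,0,0],[0,0,0,0,0,0]]]' 0.05 40
python3 - <<'E'
from h import *
t=tool(-7.6,35);z=t.as_matrix()[:,2];C=np.array([.506,-.063,.045])
rel(C-.015*z,t)
E
```

```text
clock: 11.8
tcp_pos: [0.5045, -0.0684, 0.0577]
orientation: [0.717, 0.629, 0.226, -0.198]
wrist_force: [-0.8, -0.4, -0.2]
finger_gap: 1.002
gripper_force: 0.0
clock: 12.4
tcp_pos: [0.5057, -0.0705, 0.0596]
orientation: [0.718, 0.629, 0.227, -0.196]
wrist_force: [-1.5, -3.5, 5.3]
finger_gap: 0.676
gripper_force: 40.0
t 12.4 tcp [ 0.5057 -0.0705  0.0596] shift [-2.2 -0.7  1.3] rot [0.22 0.12 0.11]
```

```bash
python3 -m jog '[[[0.0025,0,-0.0035,0,0,0],[0.0102,0,-0.0008,0,-7.5,0],[0.0102,0,-0.0008,0,-7.5,0],[0.0102,0,-0.0008,0,-7.5,0],[0.0102,0,-0.0008,0,-7.5,0],[0.0102,0,-0.0008,0,-7.5,0],[0.0102,0,-0.0008,0,-7.5,0],[0,0,0,0,0,0]]]'
python3 -m jog '[[[0.0102,0,-0.0008,0,-7.5,0],[0.0102,0,-0.0008,0,-7.5,0],[0.0102,0,-0.0008,0,-7.5,0],[0.0102,0,-0.0008,0,-7.5,0],[0.0102,0,-0.0008,0,-7.5,0],[0.0102,0,-0.0008,0,-7.5,0],[0,0,0,0,0,0],[0,0,0,0,0,0]]]'
python3 - <<'E'
from h import *
t=tool(-7.6,-55);z=t.as_matrix()[:,2]
C=np.array(ctrl.state()['tcp_pos'])+.015*z;print('C',C,ctrl.state()['qpos'])
t=tool(1,-55);z=t.as_matrix()[:,2]
rel(np.array([.50,.038,.048])-.015*z,t)
E
```

```text
clock: 13.2
tcp_pos: [0.5122, -0.0128, 0.0841]
orientation: [0.749, 0.658, -0.057, 0.051]
wrist_force: [-0.3, 0.2, -2.9]
finger_gap: 0.67
gripper_force: 40.0
clock: 14.0
tcp_pos: [0.5181, 0.0379, 0.0592]
orientation: [0.671, 0.589, -0.34, 0.295]
wrist_force: [-0.3, -0.1, -3.0]
finger_gap: 0.673
gripper_force: 40.0
C [0.51643895 0.02569208 0.05061448] [ 0.51318923  0.77252757  1.74117114 -0.71051959  1.37413623  1.06710314]
t 14.0 tcp [0.5181 0.0379 0.0592] shift [  8.1 -19.8  -6.3] rot [-7.19 -1.52 -4.79]
```

```bash
python3 -m jog '[[[0,0,-0.001,-2.4,-0.5,-1.6],[0,0,0,-2.4,-0.5,-1.6],[0,0,0,-2.4,-0.5,-1.6],[0,0,0,0,0,0],[0,0,0,0,0,0]]]'
python3 - <<'E'
from h import *
t=tool(1,-55);z=t.as_matrix()[:,2]
rel(np.array([.50,.038,.048])-.015*z,t)
E
```

```text
clock: 14.5
tcp_pos: [0.5193, 0.0384, 0.0626]
orientation: [0.623, 0.631, -0.322, 0.331]
wrist_force: [0.2, -0.3, -3.3]
finger_gap: 0.671
gripper_force: 40.0
t 14.5 tcp [0.5193 0.0384 0.0626] shift [ 11.8 -19.3  -6.6] rot [ 0.08 -0.04 -0.34]
```

```bash
python3 -m jog '[[[0.003,-0.005,-0.002,0,0,0],[0.003,-0.005,-0.002,0,0,-0.3],[0.003,-0.005,-0.002,0,0,0],[0.003,-0.004,-0.001,0,0,0],[0,0,0,0,0,0],[0,0,0,0,0,0]]]'
python3 - <<'E'
from h import *
t=tool(1,-55);z=t.as_matrix()[:,2]
rel(np.array([.50,.038,.045])-.015*z,t);print(ctrl.state()['wrist_force'])
im,d=ctrl.grab_frame("scene");P=cloud("scene",d);X,Y,Z=np.moveaxis(P,-1,0);h=hsv(im)
cv2.imwrite('pics/s3.png',cv2.resize(im[100:300,150:350],None,fx=3,fy=3)[...,::-1])
E
```

```text
clock: 15.1
tcp_pos: [0.4998, 0.0515, 0.0552]
orientation: [0.62, 0.634, -0.324, 0.331]
wrist_force: [-0.2, -0.8, -3.5]
finger_gap: 0.674
gripper_force: 40.0
t 15.1 tcp [0.4998 0.0515 0.0552] shift [ 0.6 -0.   1.9] rot [0.2  0.17 0.15]
[-0.17908301 -0.79274088 -3.47163444]
```

View pics/s3.png

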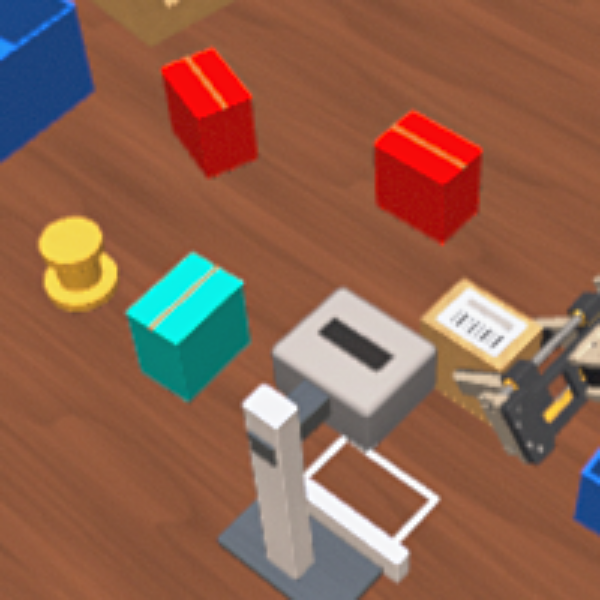

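The label is now on top, seen at (480,320) in the crop, and the carton is held just above the bench in front of the bay. I lower and release it, then retreat.

```bash
python3 -m jog '[[[0.0008,0,0.0006,0,0,0],[0.0008,0,0.0006,0,0,0],[0.0004,0,0.0003,0,0,0],[0,0,0,0,0,0],[0,0,0,0,0,0],[0,0,0,0,0,0]]]'
python3 -m jog '[[[0,0,0,0,0,0],[0,0,0,0,0,0],[0,0,0,0,0,0],[0,0,0,0,0,0],[0,0,0,0,0,0],[0,0,0,0,0,0]]]' 0.0919
python3 -m jog '[[[0,0,-0.017,0,0,0],[0,0,-0.017,0,0,0],[0,0,-0.017,0,0,0],[0,0,-0.017,0,0,0],[0,0,-0.017,0,0,0],[0,0,-0.017,0,0,0],[0,0,0,0,0,0]]]'
python3 -m jog '[[[-0.0146,0,0.001,0,8,0],[-0.0146,0,0.001,0,8,0],[-0.0146,0,0.001,0,8,0],[-0.0146,0,0.001,0,8,0],[-0.0146,0,0.001,0,8,0],[-0.0146,0,0.001,0,8,0],[-0.0146,0,0.001,0,7,0],[0,0,0,0,0,0]]]' 0.06
python3 - <<'E'
from h import *
t=tool(1,0);rel([.35,.038,.20],t);print(ctrl.state()['qpos'])
E
```

```text
clock: 15.75
tcp_pos: [0.4998, 0.0512, 0.0529]
orientation: [0.62, 0.633, -0.324, 0.331]
wrist_force: [-0.2, -0.4, -2.3]
finger_gap: 0.671
gripper_force: 40.0
clock: 16.35
tcp_pos: [0.4998, 0.0512, 0.0529]
orientation: [0.62, 0.633, -0.324, 0.331]
wrist_force: [0.6, -0.4, 0.8]
finger_gap: 1.0
gripper_force: 0.0
clock: 17.05
tcp_pos: [0.4989, 0.1374, 0.1124]
orientation: [0.62, 0.634, -0.322, 0.331]
wrist_force: [0.1, 0.2, -0.5]
finger_gap: 1.002
gripper_force: 0.0
clock: 17.85
tcp_pos: [0.4998, 0.043, 0.1568]
orientation: [0.702, 0.712, 0.001, 0.0]
wrist_force: [-0.8, -0.4, 0.0]
finger_gap: 0.651
gripper_force: 0.0
t 17.85 tcp [0.4998 0.043  0.1568] shift [  -2.8 -149.8  -43.4] rot [ 0.08 -0.01 -0.13]
[8.28609792e-02 2.44605160e-01 1.96020209e+00 1.22484800e-04
 9.35364667e-01 6.75723455e-02]
```

```bash
python3 -m jog '[[[0,-0.02,-0.01,0,0,0],[0,-0.02,-0.01,0,0,0],[0,-0.02,-0.01,0,0,0],[0,-0.02,-0.01,0,0,0],[0,-0.01,0,0,0,0],[0,0,0,0,0,0]]]'
python3 -m jog '[[[0,0,0,0,0,-8],[0,0,0,0,0,-8],[0,0,0,0,0,-8],[0,0,0,0,0,-8],[0,0,0,0,0,-8],[0,0,0,0,0,-8],[0,0,0,0,0,-8],[0,0,0,0,0,-8]]]'
python3 -m jog '[[[0,0,0,0,0,-8],[0,0,0,0,0,-8],[0,0,0,0,0,-8],[0,0,0,0,0,-2],[0,0,0,0,-6,0],[0,0,0,0,-6,0],[0,0,0,0,-6,0],[0,0,0,0,-6,0]]]'
python3 -m jog '[[[0,0,0,0,-6,0],[0,0,0,0,0,0]]]'
python3 - <<'E'
from h import *
rel([.42,.038,.04],tool(91,-30));print(np.round(ctrl.state()['qpos'],2))
im,d=ctrl.grab_frame("top");P=cloud("top",d);X,Y,Z=np.moveaxis(P,-1,0);h=hsv(im)
m=(abs(Z-.09)<.006)&(abs(X-.5)<.08)&(abs(Y-.04)<.08)&(d>0);print(rect(P,m))
cv2.imwrite('pics/t4.png',im[...,::-1])
E
```

```text
clock: 18.45
tcp_pos: [0.4087, 0.0458, 0.1958]
orientation: [0.699, 0.715, -0.002, 0.001]
wrist_force: [-0.2, 1.0, -0.5]
finger_gap: 0.648
gripper_force: 0.0
clock: 19.25
tcp_pos: [0.4105, 0.0457, 0.1955]
orientation: [0.212, 0.977, -0.002, 0.0]
wrist_force: [0.4, 1.1, 0.4]
finger_gap: 0.652
gripper_force: 0.0
clock: 20.05
tcp_pos: [0.4106, 0.046, 0.1962]
orientation: [-0.011, 0.978, 0.001, 0.21]
wrist_force: [-0.1, -1.0, -1.2]
finger_gap: 0.654
gripper_force: 0.0
clock: 20.25
tcp_pos: [0.4072, 0.0456, 0.1941]
orientation: [-0.011, 0.966, 0.001, 0.258]
wrist_force: [1.0, 0.0, 0.7]
finger_gap: 0.653
gripper_force: 0.0
t 20.25 tcp [0.4072 0.0456 0.1941] shift [ 65.9  -7.3 139.9] rot [-0.03 -0.12  0.33]
[ 0.17 -0.2   2.44 -0.21  0.39 -1.25]
(array([497.6,  36.3]), array([58.9, 88.9]), 1.47, 0.0899, 1076)
```

View pics/t4.png

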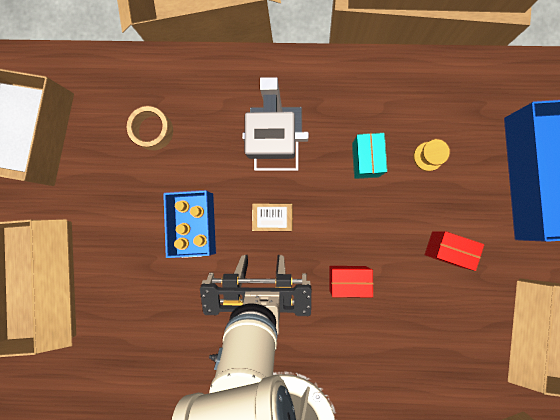

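The top view shows the carton at (272,217), label up, facing the bay lines at (276,169), with the gripper spread behind it. I check the lateral alignment and descend.

```bash
python3 - <<'E'
from h import *
z=np.load('top.npz');im,d=z['im'],z['d'];P=cloud("top",d);X,Y,Z=np.moveaxis(P,-1,0);h=hsv(im)
w=(h[...,1]<70)&(h[...,2]>170)&(abs(Z)<.01)&(abs(Y-.04)<.07)
print('near line',rect(P,w&(X>.60)&(X<.632)))
s=(h[...,1]<60)&(h[...,2]>150)&(abs(Z-.035)<.006)&(X>.68)&(X<.72)&(abs(Y-.04)<.12);print('stop',rect(P,s))
E
python3 -m jog '[[[0.011,-0.001,0.023,0,0,0],[0.011,-0.001,0.023,0,0,0],[0.011,-0.001,0.023,0,0,0],[0.011,-0.001,0.023,0,0,0],[0.011,-0.001,0.023,0,0,0],[0.011,-0.001,0.023,0,0,0],[0,0,0,0,0,0],[0,0,0,0,0,0]]]'
python3 - <<'E'
from h import *
rel([.44,.038,.04],tool(91,-30));print(np.round(ctrl.state()['qpos'],2))
E
```

```text
near line (array([623.9,  36. ]), array([108.1,  15.7]), 89.89, 0.0003, 148)
stop (array([698.6,  38.8]), array([ 15.9, 158.8]), 0.81, 0.0339, 100)
clock: 21.1
tcp_pos: [0.4255, 0.0322, 0.1029]
orientation: [-0.007, 0.967, -0.008, 0.256]
wrist_force: [-0.2, -0.4, 0.1]
finger_gap: 0.653
gripper_force: 0.0
t 21.1 tcp [0.4255 0.0322 0.1029] shift [18.4  7.  61.7] rot [-1.21 -0.35  0.17]
[ 0.14  0.09  2.51 -1.24  0.08 -0.23]
```

The wrist is near straight (j5≈0) here, so this lean isn't reachable this close in. I back up and lean less at first, adding lean once further out.

```bash
python3 -m jog '[[[-0.007,0,-0.016,0,0,0],[-0.007,0,-0.016,0,0,0],[-0.007,0,-0.016,0,0,0],[-0.007,0,-0.016,0,0,0],[-0.007,0,-0.016,0,0,0],[0,0,0,0,0,0]]]'
python3 -m jog '[[[0,0,0,0,5,0],[0,0,0,0,5,0],[0,0,0,0,5,0],[0,0,0,0,5,0],[0,0,0,0,5,0],[0,0,0,0,5,0],[0,0,0,0,0,0]]]'
python3 - <<'E'
from h import *
rel([.43,.038,.04],tool(91,0));print(np.round(ctrl.state()['qpos'],2))
E
```

```text
clock: 21.7
tcp_pos: [0.4208, 0.0309, 0.1714]
orientation: [-0.005, 0.965, -0.012, 0.261]
wrist_force: [1.7, -0.1, 0.1]
finger_gap: 0.653
gripper_force: 0.0
clock: 22.4
tcp_pos: [0.4213, 0.0306, 0.1683]
orientation: [-0.002, 1.0, -0.014, -0.0]
wrist_force: [1.2, -0.2, 0.4]
finger_gap: 0.652
gripper_force: 0.0
t 22.4 tcp [0.4213 0.0306 0.1683] shift [ -8.7  10.8 128. ] rot [-1.57 -0.02 -0.79]
[ 0.09  0.11  2.1  -0.03  0.93 -1.46]
```

```bash
python3 -m jog '[[[-0.001,0.002,0.02,-0.8,0,-0.4],[-0.001,0.002,0.02,-0.8,0,-0.4],[-0.001,0.002,0.02,0,0,0],[-0.001,0.001,0.02,0,0,0],[-0.001,0,0.02,0,0,0],[-0.001,0,0.02,0,0,0],[0,0,0.007,0,0,0],[0,0,0,0,0,0]]]'
python3 - <<'E'
from h import *
rel([.44,.037,.04],tool(91,0));print(np.round(ctrl.state()['qpos'],2))
E
```

```text
clock: 23.2
tcp_pos: [0.4241, 0.036, 0.0408]
orientation: [-0.009, 1.0, -0.001, -0.0]
wrist_force: [-0.1, 0.1, -0.1]
finger_gap: 0.652
gripper_force: 0.0
t 23.2 tcp [0.4241 0.036  0.0408] shift [-16.    0.7   0.8] rot [-0.07 -0.03  0.  ]
[ 0.08  0.34  2.19 -0.    0.61 -1.5 ]
```

```bash
python3 -m jog '[[[-0.012,0,0,0,0,0],[-0.012,0,0,0,0,0],[-0.008,0,0,0,0,0],[-0.008,0,0,0,0,0],[-0.008,0,0,0,0,0],[-0.008,0,0,0,0,0],[-0.008,0,0,0,0,0],[-0.008,0,0,0,0,0]]]'
python3 -m jog '[[[-0.008,0,0,0,0,0],[-0.008,0,0,0,0,0],[-0.008,0,0,0,0,0],[-0.008,0,0,0,0,0],[-0.008,0,0,0,0,0],[-0.008,0,0,0,0,0],[-0.005,0,0,0,0,0],[0,0,0,0,0,0]]]'
python3 - <<'E'
from h import *
rel([.53,.037,.04],tool(91,-30));print(np.round(ctrl.state()['qpos'],2))
im,d=ctrl.grab_frame("top");P=cloud("top",d);X,Y,Z=np.moveaxis(P,-1,0);h=hsv(im)
m=(abs(Z-.09)<.006)&(abs(X-.59)<.08)&(abs(Y-.04)<.08)&(h[...,0]<30)&(d>0);print(rect(P,m))
E
```

```text
clock: 24.0
tcp_pos: [0.4978, 0.0371, 0.0416]
orientation: [-0.009, 1.0, -0.001, 0.0]
wrist_force: [-3.2, 0.4, 3.0]
finger_gap: 0.656
gripper_force: 1.8
clock: 24.8
tcp_pos: [0.5514, 0.0381, 0.0417]
orientation: [-0.009, 1.0, -0.001, 0.001]
wrist_force: [-0.4, 0.7, -1.0]
finger_gap: 0.654
gripper_force: 0.3
t 24.8 tcp [0.5514 0.0381 0.0417] shift [21.5 -0.7  1.7] rot [-9.000e-02 -2.988e+01  2.000e-02]
[ 0.07  0.48  1.92 -0.    0.73 -1.52]
(array([0., 0.]), array([0., 0.]), 0.0, nan, 0)
  return _methods._mean(a, axis=axis, dtype=dtype,
  ret = ret.dtype.type(ret / rcount)
```

```bash
python3 -m jog '[[[0.012,0,0,0,0,0],[0,0,0,0,-5,0],[0,0,0,0,-5,0],[0,0,0,0,-5,0],[0,0,0,0,-5,0],[0,0,0,0,0,0]]]'
python3 - <<'E'
from h import *
rel([.585,.0375,.04],tool(91,-20));print(np.round(ctrl.state()['qpos'],2))
E
```

```text
clock: 25.45
tcp_pos: [0.5342, 0.0377, 0.0408]
orientation: [-0.009, 0.985, 0.001, 0.173]
wrist_force: [-0.4, -0.1, 0.8]
finger_gap: 0.653
gripper_force: 0.0
t 25.45 tcp [0.5342 0.0377 0.0408] shift [-47.5  -1.1  18. ] rot [-0.09 -0.1   0.06]
[ 0.08  0.38  2.22 -0.12  0.2  -1.39]
```

```bash
python3 -m jog '[[[-0.008,0,0.003,0,0,0],[-0.008,0,0.003,0,0,0],[-0.008,0,0.003,0,0,0],[-0.008,0,0.003,0,0,0],[-0.008,0,0.003,0,0,0],[-0.006,0,0.002,0,0,0],[0,0,0,0,0,0]]]'
python3 - <<'E'
from h import *
rel([.57,.0375,.04],tool(91,-29));print(np.round(ctrl.state()['qpos'],2),ctrl.state()['wrist_force'])
im,d=ctrl.grab_frame("scene");cv2.imwrite('pics/s5.png',cv2.resize(im[100:300,170:370],None,fx=3,fy=3)[...,::-1])
E
```

```text
clock: 26.15
tcp_pos: [0.5888, 0.0388, 0.0417]
orientation: [-0.009, 0.985, 0.001, 0.175]
wrist_force: [0.2, 0.4, -0.2]
finger_gap: 0.653
gripper_force: 0.0
t 26.15 tcp [0.5888 0.0388 0.0417] shift [18.3 -0.9 -4.9] rot [-0.08 -8.87  0.03]
[ 0.08  0.43  2.11 -0.09  0.25 -1.43] [ 0.19255992  0.39954507 -0.20754053]
```

View pics/s5.png

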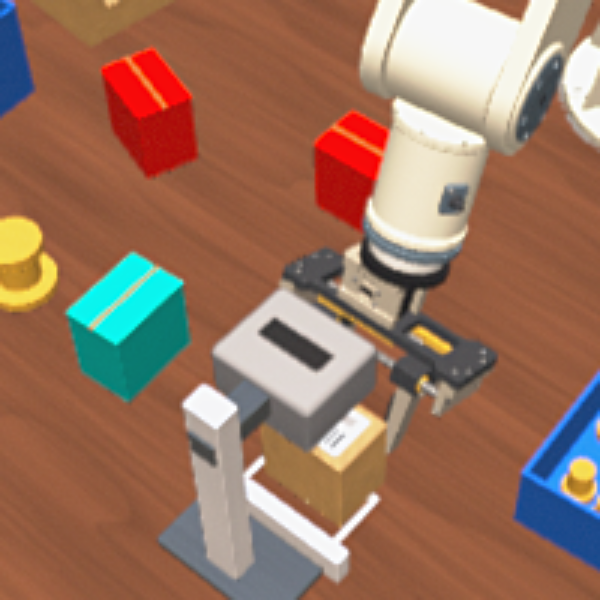

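The carton is partly under the head at (325,460), squarely aligned between the lines, and the gripper body sits close in front of the head. I back off, lean a little more, then push it home.

```bash
python3 -m jog '[[[0.009,0,-0.003,0,0,0],[0,0,0,0,-3,0],[0,0,0,0,-3,0],[0,0,0,0,0,0]]]'
python3 - <<'E'
from h import *
rel([.614,.038,.04],tool(91,-26));print(np.round(ctrl.state()['qpos'],2))
E
```

```text
clock: 26.6
tcp_pos: [0.5756, 0.0374, 0.0404]
orientation: [-0.009, 0.975, -0.001, 0.22]
wrist_force: [-0.4, -0.3, 0.2]
finger_gap: 0.656
gripper_force: 0.0
t 26.6 tcp [0.5756 0.0374 0.0404] shift [-34.5  -0.1  16.9] rot [-0.26 -0.53  0.11]
[ 0.08  0.42  2.2  -0.39  0.08 -1.12]
```

```bash
python3 -m jog '[[[-0.007,0,0.0034,0,0,0],[-0.007,0,0.0034,0,0,0],[-0.006,0,0.003,0,0,0],[-0.005,0,0.0024,0,0,0],[-0.004,0,0.002,0,0,0],[-0.003,0,0.0014,0,0,0]]]'
python3 - <<'E'
from h import *
s=ctrl.state();rel([.614,.038,.04],tool(91,-26));print(np.round(s['qpos'],2),s['wrist_force'])
E
```

```text
clock: 27.2
tcp_pos: [0.6138, 0.038, 0.0409]
orientation: [-0.008, 0.975, -0.0, 0.221]
wrist_force: [-2.3, -0.0, 1.5]
finger_gap: 0.652
gripper_force: 1.4
t 27.2 tcp [0.6138 0.038  0.0409] shift [ 0.2 -0.   0.9] rot [-0.26 -0.45  0.03]
[ 0.08  0.46  2.12 -0.25  0.12 -1.27] [-2.29671975 -0.03564589  1.46442172]
```

```bash
python3 -m jog '[[[-0.0014,0,0.0007,0,0,0],[0,0,0,0,0,0]]]'; python3 -m jog '[[[-0.0014,0,0.0007,0,0,0],[0,0,0,0,0,0]]]'
```

```text
clock: 27.4
tcp_pos: [0.6154, 0.0381, 0.0409]
orientation: [-0.008, 0.975, -0.0, 0.221]
wrist_force: [-0.9, 0.0, -0.4]
finger_gap: 0.651
gripper_force: 0.5
clock: 27.6
tcp_pos: [0.6165, 0.038, 0.0408]
orientation: [-0.008, 0.975, -0.0, 0.221]
wrist_force: [-4.4, -1.0, 2.4]
finger_gap: 0.65
gripper_force: 1.9
```

```bash
python3 -m jog '[[[-0.0009,0,0.0004,0,0,0],[0,0,0,0,0,0]]]'; python3 -m jog '[[[-0.0009,0,0.0004,0,0,0],[0,0,0,0,0,0]]]'
```

```text
clock: 27.8
tcp_pos: [0.6168, 0.038, 0.0406]
orientation: [-0.008, 0.975, -0.001, 0.221]
wrist_force: [-7.0, -0.7, 5.4]
finger_gap: 0.653
gripper_force: 3.6
clock: 28.0
tcp_pos: [0.617, 0.0379, 0.0403]
orientation: [-0.008, 0.975, -0.001, 0.22]
wrist_force: [-9.2, -0.5, 7.2]
finger_gap: 0.652
gripper_force: 5.0
```

The force climbs while the tool stands still, so the carton is on the stop. I retreat and verify.

```bash
python3 -m jog '[[[0.009,0,-0.0045,0,0,0],[0.018,0,-0.009,0,0,0],[0.018,0,-0.009,0,0,0],[0.018,0,-0.009,0,0,0],[0.018,0,-0.009,0,0,0],[0,0,0,0,0,0]]]'
python3 - <<'E'
from h import *
for n in ("scene","top"):
    im,d=ctrl.grab_frame(n);P=cloud(n,d);X,Y,Z=np.moveaxis(P,-1,0);h=hsv(im)
    m=(Z>.015)&(Z<.095)&(X>.60)&(X<.69)&(abs(Y-.04)<.055)&(h[...,0]>8)&(h[...,0]<25)&(h[...,1]>60)&(d>0);
    print(n,m.sum(),np.percentile(P[m],[2,50,98],axis=0).round(4).tolist() if m.any() else '')
    if n=="scene":
        cv2.imwrite('pics/s6.png',cv2.resize(im[170:320,200:350],None,fx=4,fy=4)[...,::-1])
        f=m&(Z>.02)&(Z<.08)&(Y>.07);p=P[f];k=np.polyfit(p[:,0],p[:,1],1);print('left face: slope deg',np.degrees(np.arctan(k[0])),'y at bay',np.polyval(k,.6585),p[:,0].min(),p[:,0].max(),len(p))
E
```

```text
clock: 28.6
tcp_pos: [0.5318, 0.0366, 0.0423]
orientation: [-0.009, 0.975, -0.001, 0.221]
wrist_force: [0.4, -0.4, -0.8]
finger_gap: 0.654
gripper_force: 0.0
scene 400 [[0.6315, 0.0166, 0.019], [0.6634, 0.0853, 0.078], [0.6897, 0.0873, 0.0929]]
left face: slope deg 0.8247657010987037 y at bay 0.08604253325591213 0.6310989302110476 0.6899847133788488 194
top 261 [[0.6266, -0.0059, 0.0166], [0.6278, 0.0364, 0.0609], [0.6303, 0.0802, 0.0911]]
```

View pics/s6.png

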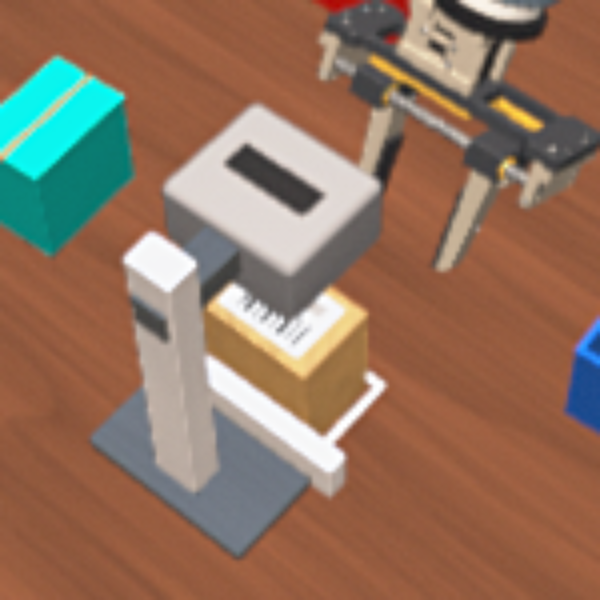

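The carton sits flat against the stop, label up, between the lines at (290,360) in the crop. Its near face is at x ≈ 0.6278, against 0.6275 expected, it is centred at y ≈ 0.037, and the gripper is clear of it.

```bash
python3 -c "
from plant import ctrl
print(ctrl.hand_in())"
```

```text
the job is handed in; nothing more can be done
None
```

The carton was tipped twice to bring the label on top, pushed flat and square against the back stop midway between the side lines, and released. The job was handed in at about 29 s; no verdict came back.

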